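Prise open the punch box with the hanging blade

TASK

Get the metalworker's punch box open: lift the flat-bladed opener, hanging by its ring, up and off its rack peg, lay it flat on the bench and let go, then take it up afresh, ready for levering. Slip the blade into the gap under the box lid's front lip and lever the lid up until it stands nearly upright, using only the blade and keeping the gripper off the box and lid. Finish with the lid standing open and the opener lying flat on the bench, never dropped; leave the pointed scriber on its peg and the hammer and wax tin where they are.

Things in the scene. Friction and masses are not known exactly. Their poses are not given: they have to be found in the camera images.
- opener: Opener, hung on either rack peg. Wooden handle 100 (x) x 22 (y) x 20 (z) mm centred on the origin; flat steel blade 20 wide, 2.5 thick, on the handle's mid-plane, from x=58 to 130 mm. It hangs sloping: x points 45 degrees down along the rack's +x, origin 130 mm up. Same top and bottom. 0.12 kg, balances near the origin; lying flat, its origin is 10 mm above the bench.
- opener_tip (a point): Middle of the opener's blade end, at x=130 mm of the opener.
- opener_ring (a point): Centre of the steel wire ring at the handle's end, x=-68 mm of the opener; it lies in the opener's x-y plane, inner diameter 28 mm, wire 5 mm.
- scriber: Scriber hung on the other peg: same wooden handle and ring, same frame, but a thin round pointed rod (6 mm) instead of the flat blade. Must stay hanging.
- rack: Fixed steel rack; origin under the middle of its base plate 170 (x) x 270 (y) x 10 mm. 12 mm bar at x=-54, 172 mm up, and 10 mm rail at x=66, 55 mm up, on posts at y=+-125. Two upright 6 mm pegs at y=+-55 stand on the bar, tips 207 mm up. A tool's ring is over a peg and its working end leans on the rail. Raised 30 mm straight up, the ring is free.
- punch_box: Fixed grey steel box 120 (x) x 160 (y) x 60 mm high, origin under its centre, front to its -x. A ledge on the front wall, 14 mm deep, 80 wide, has its top at 50 mm. The lid, 164 wide and 4 thick, lies on the rim (underside at 60 mm) and overhangs the front wall by 14 mm: between lip and ledge is a gap 10 mm high, 14 deep.
- box_gap (a point): Middle of the mouth of the gap, 74 mm in front of the box centre, 55 mm above the bench; axes as the box: +x goes into the gap.
- lid_hinge (a point): Middle of the lid's hinge line (along the box's y), at the far rim, 60 mm in +x from the box centre, 60 mm above the bench.
- lid_lip (a point): Middle of the front edge of the lid's underside, 134 mm from the hinge line; moves with the lid.
- lid (a joint): Lid angle: 0 shut, grows as it opens upwards, 1.57 upright, stop at 1.75. A stiff hinge: it stays where it is left; about 2 N at the lip moves it.
- hammer: Hammer lying on the bench well to the right, about 240 mm long along its x; not to be disturbed.
- wax_tin: Small round metal tin, 60 mm across and 60 mm high, origin under its centre; not to be disturbed.
Things that resemble listed ones, but are neither listed nor needed, are in the scene too. Leave any blue or pink look-alike of the opener alone.

How it is judged:
By the outcome, as a careful person would: the job done as asked, in the order asked, and still so for the second after the job is handed in, with the robot touching nothing.
It also fails if it takes over 58 s, if anything falls off the work surface, if the arm or the gripper's body presses on something with over 40 N, if the wrist force passes 120 N, or if a joint passes its speed limit or range.

ROBOT

A 7-joint arm with a two-finger parallel gripper is mounted at the origin on the work surface. World frame = base frame: x ahead of the robot, y to its left, z up, the work surface at z = 0. Lengths are in m, angles in rad, forces in N, time in s.
With the tool pointing down it reaches from about 0.425 to 0.875 m from the base axis. Payload 4.7 kg.
Tool frame: the origin (TCP) lies at the very end of the fingers, on their centre line; the grasp point (between the pads) lies 19 mm behind it; z points along the fingers, y is the direction in which the jaws open and shut (so a half turn about z gives the same grasp; the last joint's range is limited). The gripper opens to 87 mm and grips with 3 to 60 N. Pads are 19 mm wide; open, the fingers measure 117 mm over their backs; the gripper's body (75 mm by 190 mm) begins 51 mm behind the grasp point.
Start: joints at [-1.3, 0.321, -0.07, 1.45, 0.023, 1.371, -0.057], TCP at [0.165, 0.629, 0.223] pointing down, gripper open.
Joint ranges: [-2.86, 2.86], [-0.3, 2.09], [-1.38, 1.24], [0.06, 2.45], [-1.56, 4.7], [0.09, 2.05], [-2.69, 2.69]. Speed limits (rad/s): [2.57, 2.57, 3.14, 3.14, 3.14, 3.14, 3.14].

INTERFACE

Orientations are given as a rotation vector (axis times angle).
In Python, from bench import ctrl gives the robot as it stands. The module is installed in compiled form; this text tells all that it offers.
- The arm moves only by the tool move_arm, never from a script. Its arguments are lists of equal length, an entry for each row: "dp": the shift along the tool's x, y, z in units of 30 mm (1.0 is 30 mm), a list of three; "turn": the turn about the tool's z in units of 5 degrees (1.0 is 5 degrees); "jaw": the opening, from -1 (shut) to 1 (fully open). A call has 1 to 5 rows; each row is the pose to reach, as a shift and turn from the pose commanded when the call began, along the tool's axes at that moment; what a row does not reach only later rows make up. A row lasts 1/10 s, in which the tool goes at most 50 mm and 8.59 degrees, less where a joint would pass 70% of its speed; a pose out of reach is approached as far as the arm can. A call with a gripper value outside its range is refused whole. The fingers move at their own pace and stop on an object; "grip_force" is the grip in N (left out, the last holds). Time passes only in rows, so rows that repeat a pose let the fingers close. It gives the time, the measured TCP pose, the force and the opening at its end, in the units of the state.
- ctrl.get_state(): the state, without advancing time (a new reading comes with each control period).
- ctrl.get_image(name): name is "side" or "top" or "wrist"; returns the picture (384x512x3 uint8, red, green, blue); there is no depth.
- ctrl.camera_info(name): a dict with "intrinsics" (3x3 intrinsics, pixels), "extrinsics" (4x4, takes a point from world to camera coordinates). Camera axes: x right, y up, looking along -z (the intrinsics and any distortion apply to the point x, -y, -z); pixel columns grow to the right and rows downward; lengths in m; the calibration is good to about 2 mm. A picture is of the moment at which its call begins: read the wrist's pose just before it. camera_info takes no time and is no camera call; for the wrist camera it gives the pose at the moment of the call.
- ctrl.close_job(): hands the job in, once; it reports no verdict.
Trained networks look in the newest picture that a camera, given by its name, has taken for a name from the list of things; names that differ only in an ending like _2 or _b are one class to them, and where a whole thing is asked for, a point or a joint stands for the part that bears it (a point fixed in the world has none). Each returns a list of dicts, best first, with "confidence" (0 to 1); they miss things now and then, are a little off and sometimes report something else, mostly with a low value. They report only what shows in the picture. A call takes as long as a camera call. They do not tell look-alikes from the thing itself.
- ctrl.look_for(camera, target): "rect" ([centre column, centre row, width, height] in pixels, round what is visible of it).
- ctrl.masks_of(camera, target): "region" (384x512 bool, what is visible of it) and "rect" ([centre column, centre row, width, height] in pixels, round what is visible of it).
The state is a dict: "time": time; "joint_positions": joint angles; "qd": joint speeds; "joint_torque": joint torques, N m; "position": TCP position; "tool_rot": TCP orientation; "ft_force": force on the tool from outside, world axes, zero at the start; "torque": the same for the moment, N m; "grip_width": opening from 0.0 (shut) to 1.0 (fully open).
Only numpy, scipy, OpenCV 4.12 (cv2) and the standard library are available. Lean on these libraries where they do the work, as an engineer would, in place of code of your own. Each camera call takes 0.05 s, during which the arm holds its last target. There are 200 camera calls.

## Working session

There is one attempt and no reset: what is moved stays moved. The work goes in short steps, Python scripts to look and compute and a tool call to move; the robot and the scene stay as the last step left them, time stands still between calls to the robot, and variables do not carry over. Pictures are saved under pics/ and viewed, about 8 in all and at most 12, crops included, and the job is handed in when it is done.

Besides the shell and the picture viewer there is one more tool, called after "Emit:" as a command line: name --pt "numbers of a row" for each row, then --argument value for the rest. move_arm: Moves the arm, as the interface text tells. Its arguments: {"type":"object","properties":{"dp":{"type":"array","items":{"type":"array","items":{"type":"number"}}},"turn":{"type":"array","items":{"type":"number"}},"jaw":{"type":"array","items":{"type":"number"}},"grip_force":{"type":"number"}},"required":["dp","turn","jaw"]}

```bash
ls; mkdir -p pics
cat > h.py <<'E'
from bench import ctrl
import numpy as np, cv2
from scipy.spatial.transform import Rotation as R
def cam(n):
    c=ctrl.camera_info(n); return np.array(c['intrinsics']),np.array(c['extrinsics']),c
def proj(n,P,ci=None):
    K,E,_=ci or cam(n); P=np.atleast_2d(P); q=P@E[:3,:3].T+E[:3,3]; q=q*[1,-1,-1]; q=q@K.T
    return q[:,:2]/q[:,2:]
def back(n,uv,z,ci=None):
    "pixel -> world on plane z"
    K,E,_=ci or cam(n); uv=np.atleast_2d(uv); d=np.c_[uv,np.ones(len(uv))]@np.linalg.inv(K).T*[1,-1,-1]
    d=d@E[:3,:3]; o=-E[:3,:3].T@E[:3,3]; return o+d*((z-o[2])/d[:,2])[:,None]
E
python3 - <<'E'
from h import *
np.set_printoptions(precision=4,suppress=True)
for n in ['top','side']:
    im=ctrl.get_image(n); cv2.imwrite(f'pics/{n}0.png',im[:,:,::-1])
    K,E,c=cam(n); print(n,K.tolist(),E.round(4).tolist(),[k for k in c if k not in('intrinsics','extrinsics')], 'pos',-E[:3,:3].T@E[:3,3])
    for t in ['opener','scriber','rack','punch_box','lid','hammer','wax_tin']:
        print(t,[(np.round(d['rect']).astype(int).tolist(),round(d['confidence'],2)) for d in ctrl.look_for(n,t)][:4])
a=cv2.imread('pics/top0.png');b=cv2.imread('pics/side0.png')
s=ctrl.get_state();print({k:np.round(v,3) for k,v in s.items()})
E
```

```text
pics
top [[489.3511217074835, 0.0, 247.2850549258383], [0.0, 489.3511217074835, 196.35912515695333], [0.0, 0.0, 1.0]] [[0.0044, -0.9999, -0.0167, 0.0368], [0.9906, 0.0021, 0.1366, -0.5794], [-0.1365, -0.0171, 0.9905, -1.5997], [0.0, 0.0, 0.0, 1.0]] [] pos [0.3553 0.0107 1.6642]
opener [([85, 257, 55, 9], 0.72), ([175, 291, 7, 60], 0.66), ([167, 211, 51, 16], 0.63), ([170, 193, 68, 89], 0.19)]
scriber [([177, 178, 43, 15], 0.53)]
rack [([170, 195, 67, 89], 0.65)]
punch_box [([337, 179, 64, 59], 0.93)]
lid [([334, 179, 60, 62], 0.94)]
hammer [([400, 230, 54, 70], 0.58), ([173, 211, 48, 17], 0.36)]
wax_tin [([251, 145, 18, 14], 0.61)]
side [[452.61446965129505, 0.0, 255.49973695863116], [0.0, 452.61446965129505, 195.75809025471594], [0.0, 0.0, 1.0]] [[0.9966, -0.0811, 0.0137, -0.5607], [0.0368, 0.5894, 0.807, -0.1362], [-0.0736, -0.8038, 0.5904, -1.492], [0.0, 0.0, 0.0, 1.0]] [] pos [ 0.4541 -1.1644  0.9985]
opener [([172, 182, 48, 7], 0.8), ([239, 161, 7, 48], 0.61), ([206, 143, 9, 23], 0.46)]
scriber [([270, 163, 8, 51], 0.59)]
rack [([253, 162, 75, 72], 0.69), ([239, 163, 10, 50], 0.57)]
punch_box [([292, 279, 66, 64], 0.71)]
lid [([292, 271, 65, 52], 0.78)]
hammer [([236, 348, 93, 72], 0.6)]
wax_tin [([315, 218, 18, 26], 0.8)]
{'time': np.float64(0.8), 'joint_positions': array([-1.3  ,  0.321, -0.07 ,  1.45 ,  0.023,  1.371, -0.057]), 'qd': array([ 0.002,  0.   ,  0.   ,  0.002, -0.001,  0.   , -0.   ]), 'joint_torque': array([  0.   , -49.105,  -0.403, -31.275,  -0.063,   0.034,   0.   ]), 'position': array([0.165, 0.629, 0.223]), 'tool_rot': array([0.402, 3.116, 0.   ]), 'ft_force': array([ 0.375, -0.997,  0.254]), 'torque': array([ 0.074, -0.017,  0.058]), 'grip_width': np.float64(0.998)}
```

View pics/top0.png

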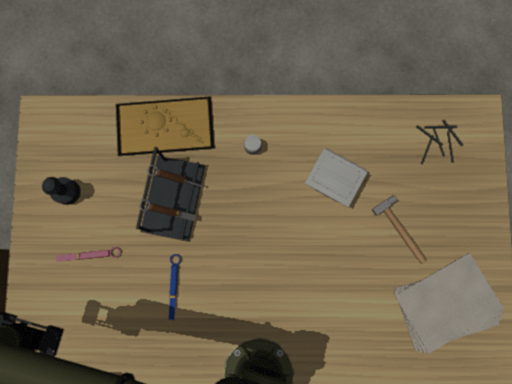

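View pics/side0.png

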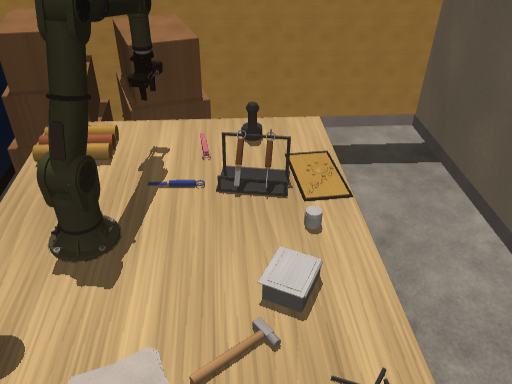

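Run:
```python
import cv2,numpy as np
a=cv2.imread('pics/top0.png');b=cv2.imread('pics/side0.png')
f=lambda im,c,r,w,h:cv2.resize(im[r:r+h,c:c+w],(400,300),interpolation=cv2.INTER_CUBIC)
o=np.vstack([np.hstack([f(a,120,145,120,90),f(a,296,142,88,66)]),np.hstack([f(b,205,122,100,75),f(b,245,240,100,75)])])
o=np.clip(o.astype(float)*1.6,0,255).astype(np.uint8)
cv2.imwrite('pics/crop1.png',o)
```

```text
(no output)
```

View pics/crop1.png

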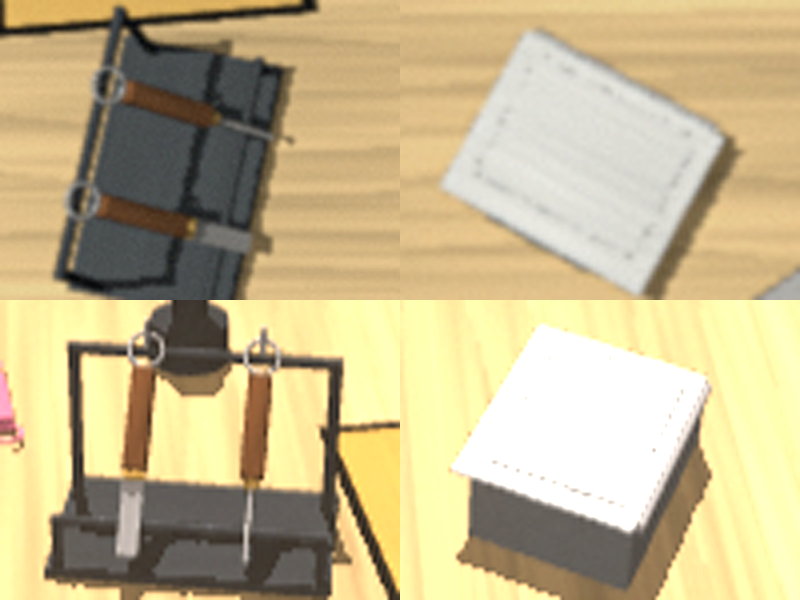

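```bash
cat > fit.py <<'E'
from h import *
from scipy.optimize import least_squares
def fit(obs,x0,cams):
    def f(p):
        c,s=np.cos(p[2]),np.sin(p[2]); M=np.array([[c,-s,0],[s,c,0],[0,0,1]])
        return np.concatenate([(proj(n,M@P+[p[0],p[1],0],cams[n])[0]-uv) for n,P,uv in obs])
    r=least_squares(f,x0,loss='soft_l1'); return r.x,f(r.x).reshape(-1,2)
E
python3 - <<'E'
from fit import *
np.set_printoptions(precision=4,suppress=True)
cams={n:cam(n) for n in('top','side')}
T=lambda u,v:(120+u/3.333,145+v/3.333); S=lambda u,v:(205+u/4,122+(v-300)/4)
o=[]
for n,l in (('top',[T(120,10),T(62,275),T(109,85),T(82,201)]),('side',[S(340,362),S(70,345),S(263,357),S(147,348)])):
    for P,uv in zip([(-54,125,172),(-54,-125,172),(-48,55,178),(-48,-55,178)],l): o.append((n,np.array(P)/1e3,uv))
for flip in (0,):
    p,e=fit(o,[.4,.27,-1.8],cams); print('rack',p,np.degrees(p[2])); print(e.round(1).tolist())
c,s=np.cos(p[2]),np.sin(p[2]);M=np.array([[c,-s],[s,c]])
for y in(55,-55): print('tool origin y',y,p[:2]+M@np.array([0,y/1e3]))
T=lambda u,v:(296+u/4.545,142+v/4.545); S=lambda u,v:(245+u/4,240+v/4)
# refined lid corners through masks
o=[]
for n in('top','side'):
    ctrl.get_image(n); m=ctrl.masks_of(n,'lid')[0]; g=m['region'].astype(np.uint8)
    print(n,m['confidence'],cv2.minAreaRect(cv2.findNonZero(g)))
    cn=max(cv2.findContours(g,0,1)[0],key=cv2.contourArea); h=cv2.convexHull(cn)
    for k in np.arange(.02,.12,.01):
        q=cv2.approxPolyDP(h,k*cv2.arcLength(h,True),True)
        if len(q)==4: break
    print(q[:,0].tolist())
P=[(-.074,.082,.064),(-.074,-.082,.064),(.06,-.082,.064),(.06,.082,.064)]
tl=[T(40,185),T(240,295),T(322,135),T(133,28)]; sl=[S(143,25),S(55,170),S(235,228),S(308,80)]
print(np.round(tl,1).tolist(),np.round(sl,1).tolist())
o=[('top',np.array(a),b) for a,b in zip(P,tl)]+[('side',np.array(a),b) for a,b in zip(P,sl)]
p,e=fit(o,[.4,-.2,-.5],cams); print('box',p,np.degrees(p[2]));print(e.round(1).tolist())
c,s=np.cos(p[2]),np.sin(p[2]); print('gap',p[:2]+np.array([c,s])*-.074)
for t,uv in(('wax_tin',(251,140)),('hammer',(385,206)),('blue',(175,291)),('pink',(85,257)),('blk',(50,187)),('board',(215,152))): print(t,back('top',uv,.02))
E
```

```text
rack [ 0.5791  0.2929 -1.7565] -100.64140711495463
[[0.0, 0.4], [0.0, -0.7], [-0.0, -0.5], [0.4, -0.7], [-1.3, -0.0], [0.5, 0.1], [-0.7, -0.6], [-0.7, -0.2]]
tool origin y 55 [0.6332 0.2828]
tool origin y -55 [0.5251 0.3031]
top 0.56 ((336.0556640625, 177.08062744140625), (49.856685638427734, 41.883121490478516), 28.810794830322266)
[[325, 150], [366, 171], [348, 205], [306, 184]]
side 0.81 ((290.5719299316406, 270.94757080078125), (52.497825622558594, 43.558876037597656), 20.2248592376709)
[[321, 261], [304, 296], [260, 282], [281, 246]]
[[304.8, 182.7], [348.8, 206.9], [366.8, 171.7], [325.3, 148.2]] [[280.8, 246.2], [258.8, 282.5], [303.8, 297.0], [322.0, 260.0]]
box [ 0.6484 -0.261  -0.5125] -29.365739182859137
[[0.4, -0.6], [0.4, -0.6], [1.4, -0.4], [-0.7, -0.6], [-0.7, -0.6], [-1.1, -0.6], [-0.5, 0.9], [0.2, -1.0]]
gap [ 0.5839 -0.2247]
wax_tin [[0.7781 0.0271 0.02  ]]
hammer [[ 0.5502 -0.4248  0.02  ]]
blue [[0.2651 0.2771 0.02  ]]
pink [[0.3756 0.5825 0.02  ]]
blk [[0.6129 0.7149 0.02  ]]
board [[0.7358 0.1508 0.02  ]]
```

Side view: the rack's left tool (239,161) has a flat silver blade. The right one (270,163) has a thin rod, so that is the scriber. The other look-alikes in the top view are the blue opener at (175,291) and the pink one at (85,257). In the top view my choice is the hung tool at (167,211). The box's lid overhangs towards the robot.

Emit:
move_arm --pt "-1.3 -0.68 -0.6" --pt "-2.6 -1.36 -1.2" --pt "-3.9 -2.04 -1.8" --pt "-5.2 -2.72 -2.4" --pt "-6.5 -3.4 -3.0" --turn '[1.6,3.2,4.8,6.4,8.0]' --jaw '[0.3,0.3,0.3,0.3,0.3]'

```text
time: 1.5
position: [0.3289, 0.4791, 0.3135]
tool_rot: [-1.452, -2.786, -0.001]
ft_force: [0.7, 0.9, -0.5]
grip_width: 0.676
```

```bash
cat >> h.py <<'E'
def togo(x,y,z,yaw=None):
    "units of dp/turn to reach TCP x,y,z and tool-x yaw (deg)"
    s=ctrl.get_state(); M=R.from_rotvec(s['tool_rot']).as_matrix()
    d=M.T@(np.array([x,y,z])-s['position'])/.03
    cur=np.degrees(np.arctan2(M[1,0],M[0,0])); t=0 if yaw is None else -((yaw-cur+180)%360-180)/5
    print('dp',d.round(2),'turn',round(t,2),'pos',np.round(s['position'],4),'yaw',round(cur,1),'z-axis',M[:,2].round(3),'F',np.round(s['ft_force'],1),'grip',round(float(s['grip_width'])*87,1),'t',round(float(s['time']),2))
E
python3 -c "
from h import *
togo(.525,.303,.33,79.4)"
```

```text
dp [-8.56  1.99 -0.55] turn 9.11 pos [0.3289 0.4791 0.3135] yaw 125.0 z-axis [ 0.     0.001 -1.   ] F [ 0.7  0.9 -0.5] grip 58.8 t 1.5
```

Emit:
move_arm --pt "-1.5 0.35 -0.1" --pt "-3.0 0.7 -0.2" --pt "-4.5 1.05 -0.3" --pt "-6.0 1.4 -0.4" --pt "-7.5 1.75 -0.5" --turn '[1.65,3.3,4.95,6.6,8.25]' --jaw '[0.3,0.3,0.3,0.3,0.3]'

```text
time: 2.0
position: [0.5018, 0.3258, 0.3281]
tool_rot: [-2.34, -2.096, -0.002]
ft_force: [0.4, -0.0, 0.0]
grip_width: 0.654
```

Run:
```python
from h import *
togo(.525,.303,.33,79.4)
s=ctrl.get_state(); im=ctrl.get_image('wrist'); K,E,c=cam('wrist'); np.savez('w1.npz',K=K,E=E)
C=-E[:3,:3].T@E[:3,3]; print('cam',C,'dir',-E[2,:3])
cv2.imwrite('pics/w1.png',im[:,:,::-1])
for t in('opener','scriber','rack'): print(t,[(np.round(d['rect']).tolist(),round(d['confidence'],2)) for d in ctrl.look_for('wrist',t)][:3])
```

```text
dp [-0.67  0.85 -0.06] turn 0.86 pos [0.5018 0.3258 0.3281] yaw 83.7 z-axis [ 0.001  0.001 -1.   ] F [ 0.4 -0.   0. ] grip 56.9 t 2.0
cam [0.51644907 0.38548488 0.49119631] dir [-0.0259642  -0.25204132 -0.9673681 ]
opener [([132.0, 197.0, 133.0, 24.0], 0.79), ([170.0, 34.0, 36.0, 68.0], 0.74), ([287.0, 182.0, 38.0, 90.0], 0.63)]
scriber [([374.0, 190.0, 71.0, 84.0], 0.73)]
rack [([345.0, 168.0, 251.0, 115.0], 0.6)]
```

View pics/w1.png

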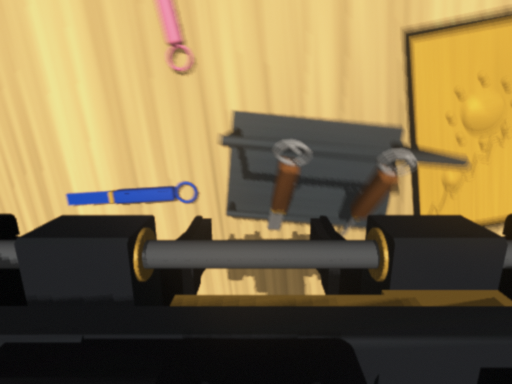

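The wrist view shows the brown-handled opener at (286,187), with its ring at (292,152) and a pale flat blade end at (276,218). The scriber's ring is at (397,160). The blue and pink look-alikes lie on the bench at (135,195) and (175,35).

Run:
```python
from fit import *
z=np.load('w1.npz'); ci=(z['K'],z['E'],0); p=np.array([.5791,.2929,-1.7565])
def W(P,p): 
    c,s=np.cos(p[2]),np.sin(p[2]); return np.array([[c,-s,0],[s,c,0],[0,0,1]])@(np.array(P)/1e3)+[p[0],p[1],0]
for nm,P,o in [('ring',(-48,-55,178),(292,152)),('sring',(-48,55,178),(397,160)),('barL',(-54,-125,172),(222,140)),('barR',(-54,125,172),(468,162)),('handle0',(0,-55,130),(286,187)),('hTop',(-35,-55,165),None),('hbot',(35,-55,95),None),('tip',(92,-55,38),None)]:
    print(nm,proj('',W(P,p),ci)[0].round(1),o)
togo(*W((8,-55,116),p)[:2],.25,79.4)
```

```text
ring [279.6 143.6] (292, 152)
sring [384.8 149.6] (397, 160)
barL [212.8 133.4] (222, 140)
barR [448.7 147. ] (468, 162)
handle0 [274.1 178.7] (286, 187)
hTop [277.9 154.3] None
hbot [271.1 198. ] None
tip [267.2 222.2] None
dp [-0.95  0.84  2.59] turn 0.9 pos [0.5015 0.3261 0.3277] yaw 83.9 z-axis [ 0.  0. -1.] F [ 0.4  0.  -0.1] grip 56.6 t 2.2
```

Run:
```python
from fit import *
np.set_printoptions(precision=4,suppress=True)
z=np.load('w1.npz'); ci=(z['K'],z['E'],0); print(ci[0].tolist(), ci[1].round(4).tolist())
for nm,t,s,w in [('bluering',(176,259),(200.5,184),(187,192)),('pinkring',(117,252),(208,156),(180,61)),('bluetip',(172,318),(148,184),(68,199))]:
    print(nm,back('top',t,.01),back('side',s,.01),back('',w,.01,ci))
im=ctrl.get_image('wrist'); K,E,_=cam('wrist'); np.savez('w2.npz',K=K,E=E); togo(.525,.303,.33,79.4)
cv2.imwrite('pics/w2.png',im[:,:,::-1])
P=[(-48,-55,178),(-48,55,178),(-54,-125,172),(0,-55,130)];o=[(292,152),(397,160),(222,140),(286,187)]
p,e=fit([('w',np.array(a)/1e3,b) for a,b in zip(P,o)],[.579,.293,-1.7565],{'w':ci}); print(p,e)
```

```text
[[300.87678027058035, 0.0, 260.55220146772973], [0.0, 300.87678027058035, 189.66518106027064], [0.0, 0.0, 1.0]] [[0.9918, -0.1276, 0.0066, -0.4663], [0.1251, 0.9593, -0.2533, -0.31], [0.026, 0.252, 0.9674, -0.5857], [0.0, 0.0, 0.0, 1.0]]
bluering [[0.3703 0.278  0.01  ]] [[0.3735 0.2703 0.01  ]] [[0.3824 0.2719 0.01  ]]
pinkring [[0.3929 0.4782 0.01  ]] [[0.4014 0.475  0.01  ]] [[0.4102 0.4714 0.01  ]]
bluetip [[0.1767 0.2865 0.01  ]] [[0.1742 0.2825 0.01  ]] [[0.1846 0.2856 0.01  ]]
dp [-0.74  0.91 -0.09] turn 0.94 pos [0.5002 0.3278 0.3275] yaw 84.1 z-axis [-0.001  0.001 -1.   ] F [0.1 1.2 0.3] grip 56.5 t 2.25
[ 0.5903  0.2816 -1.7737] [[ 0.3429  0.1157]
 [-0.6715 -0.1535]
 [ 4.0714  0.7482]
 [-1.8178 -1.3774]]
```

Run:
```python
from fit import *
a=cv2.imread('pics/w1.png',0);b=cv2.imread('pics/w2.png',0)
g=lambda x:x[20:200].astype(np.float32)
print('shift w1->w2',cv2.phaseCorrelate(g(a),g(b)))
for i in(1,2):
    z=np.load(f'w{i}.npz');E=z['E'];print(-E[:3,:3].T@E[:3,3])
for i in range(3): togo(.525,.303,.33,79.4); ctrl.get_image('wrist')
im=cv2.imread('pics/w2.png')[100:240,200:480]; cv2.imwrite('pics/w2c.png',cv2.resize(im,None,fx=2.85,fy=2.85,interpolation=cv2.INTER_CUBIC))
```

```text
shift w1->w2 ((-0.8226920726199296, -0.596894846331324), 0.5839846809705098)
[0.51644907 0.38548488 0.49119631]
[0.50703314 0.39559845 0.49044906]
dp [-0.74  0.91 -0.09] turn 0.94 pos [0.5002 0.3278 0.3275] yaw 84.1 z-axis [-0.001  0.001 -1.   ] F [0.1 1.2 0.3] grip 56.5 t 2.25
dp [-0.76  0.93 -0.09] turn 0.96 pos [0.4995 0.3286 0.3274] yaw 84.2 z-axis [-0.001  0.001 -1.   ] F [-0.3  0.5  0.2] grip 56.7 t 2.3
dp [-0.77  0.94 -0.09] turn 0.97 pos [0.4993 0.3289 0.3274] yaw 84.2 z-axis [-0.001  0.001 -1.   ] F [-0.   1.1 -0.6] grip 56.4 t 2.35
```

View pics/w2c.png

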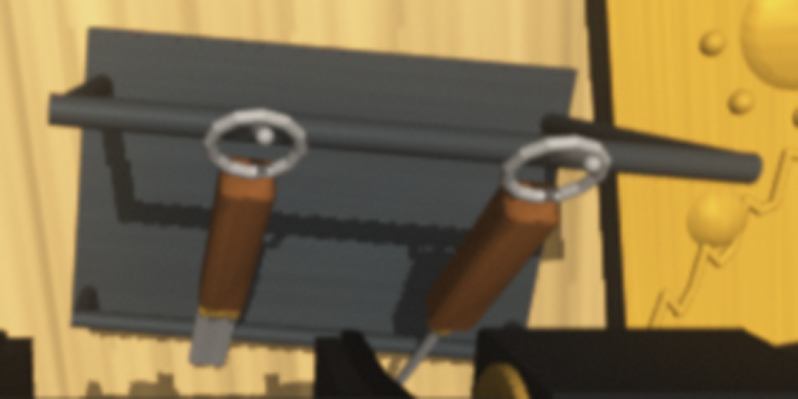

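The closer crop confirms the left tool has a flat blade with its end at (208,362). The right one has a thin rod, so it is the scriber. I'll refit the rack from this still picture.

Run:
```python
from fit import *
np.set_printoptions(precision=4,suppress=True)
z=np.load('w2.npz'); ci=(z['K'],z['E'],0)
L=[(-48,-55,178,256,143),(-54,-125,172,52,108),(-54,125,172,760,168),(-54,-55,207,265,135),(-54,55,207,592,163),(-35,-55,165,244,185),(35,-55,95,218,310),(92,-55,38,208,362)]
o=[('w',np.array(l[:3])/1e3,(200+l[3]/2.85,100+l[4]/2.85)) for l in L]
p,e=fit(o,[.579,.293,-1.7565],{'w':ci}); print(p,np.degrees(p[2]));print(e.round(1).tolist())
p=(2*p+np.array([.5791,.2929,-1.7565]))/3
c,s=np.cos(p[2]),np.sin(p[2]); g=p[:2]+np.array([[c,-s],[s,c]])@np.array([.008,-.055]); print(p,'grasp xy',g)
togo(*g,.21,np.degrees(p[2])+180)
```

```text
[ 0.5774  0.2969 -1.7569] -100.66429622743276
[[-0.8, 0.4], [4.4, 0.7], [-9.2, -0.6], [-0.4, 0.6], [0.4, 0.5], [1.1, -3.9], [0.6, -5.4], [-1.2, -0.2]]
[ 0.578   0.2956 -1.7568] grasp xy [0.5224 0.2979]
dp [-0.95  0.87  3.91] turn 0.98 pos [0.4993 0.3289 0.3274] yaw 84.3 z-axis [-0.001  0.    -1.   ] F [ 0.7 -0.5  0.8] grip 56.4 t 2.4
```

Emit:
move_arm --pt "-0.5 0.45 0.8" --pt "-0.95 0.87 2.0" --pt "-0.95 0.87 3.2" --pt "-0.95 0.87 3.9" --pt "-0.95 0.87 3.9" --turn '[0.5,1.0,1.0,1.0,1.0]' --jaw '[0.3,0.3,0.3,0.3,0.3]'

```text
time: 2.9
position: [0.5207, 0.2963, 0.2069]
tool_rot: [-2.42, -2.002, 0.011]
ft_force: [-0.7, -0.4, -0.5]
grip_width: 0.647
```

```bash
python3 -c "
from h import *
ctrl.get_image('wrist')
togo(.5224,.2979,.115,79.35)"
```

```text
dp [0.04 0.01 3.15] turn -0.04 pos [0.522  0.2969 0.2094] yaw 79.2 z-axis [-0.003 -0.001 -1.   ] F [-0.   0.3  1.7] grip 56.7 t 2.95
```

Emit:
move_arm --pt "0.03 0 1.0" --pt "0.03 0 2.0" --pt "0.03 0 2.8" --pt "0.03 0 3.15" --pt "0.03 0 3.15" --turn '[0,0,0,0,0]' --jaw '[0.3,0.3,0.3,0.3,0.3]'

```text
time: 3.45
position: [0.5235, 0.2976, 0.1161]
tool_rot: [-2.422, -2.0, 0.001]
ft_force: [0.1, 0.1, -0.4]
grip_width: 0.651
```

Emit:
move_arm --pt "0 0 0" --pt "0 0 0" --pt "0 0 0" --pt "0 0 0" --pt "0 0 0" --turn '[0,0,0,0,0]' --jaw '[-1,-1,-1,-1,-1]' --grip_force 25

```text
time: 3.95
position: [0.524, 0.2971, 0.1165]
tool_rot: [-2.423, -1.999, -0.001]
ft_force: [-0.1, 0.3, 0.6]
grip_width: 0.283
```

```bash
python3 -c "
from h import *
togo(.5224,.2979,.115,79.35)"
```

```text
dp [ 0.01 -0.06  0.05] turn -0.06 pos [0.524  0.2971 0.1165] yaw 79.0 z-axis [ 0.001  0.001 -1.   ] F [-0.1  0.3  0.6] grip 24.6 t 3.95
```

Emit:
move_arm --pt "0 0 0" --pt "0 0 0" --pt "0 0 -0.5" --pt "0 0 -1.2" --pt "0 0 -2.0" --turn '[0,0,0,0,0]' --jaw '[-1,-1,-1,-1,-1]' --grip_force 30

```text
time: 4.45
position: [0.5233, 0.2966, 0.1768]
tool_rot: [2.423, 1.999, -0.002]
ft_force: [0.3, 0.3, -0.8]
grip_width: 0.251
```

```bash
python3 -c "
from h import *
im=ctrl.get_image('side'); cv2.imwrite('pics/s1.png',cv2.resize(im[100:200,180:320,::-1],None,fx=4,fy=4))
togo(.5224,.2979,.115,79.35)
print([(np.round(d['rect']).tolist(),round(d['confidence'],2)) for d in ctrl.look_for('side','opener')][:4])"
```

```text
dp [-0.03 -0.12  2.23] turn -0.07 pos [0.5258 0.2979 0.182 ] yaw 79.0 z-axis [ 0.005  0.004 -1.   ] F [1.3 1.1 2. ] grip 21.7 t 4.5
[([206.0, 141.0, 10.0, 25.0], 0.68), ([175.0, 182.0, 57.0, 9.0], 0.65), ([238.0, 148.0, 9.0, 51.0], 0.63)]
```

Emit:
move_arm --pt "-0.3 0 -1.0" --pt "-1.8 0.1 -1.2" --pt "-3.3 0.3 -1.2" --pt "-4.8 0.5 -1.2" --pt "-6.3 0.6 -1.2" --turn '[0,0,-1.6,-3.2,-4.8]' --jaw '[-1,-1,-1,-1,-1]'

```text
time: 5.05
position: [0.5051, 0.106, 0.2118]
tool_rot: [1.948, 2.465, -0.0]
ft_force: [1.0, -1.2, -0.8]
grip_width: 0.252
```

```bash
python3 -c "
from h import *
togo(.49,.04,.13,150.6)"
```

```text
dp [-2.02 -1.    2.73] turn -9.45 pos [0.5051 0.106  0.2118] yaw 103.4 z-axis [-0. -0. -1.] F [ 1.  -1.2 -0.8] grip 21.9 t 5.05
```

Emit:
move_arm --pt "-0.6 -0.3 0.2" --pt "-1.2 -0.6 0.8" --pt "-1.7 -0.85 1.5" --pt "-2.0 -1.0 2.2" --pt "-2.0 -1.0 2.8" --turn '[-1.65,-3.3,-4.95,-6.6,-8.2]' --jaw '[-1,-1,-1,-1,-1]'

```text
time: 5.55
position: [0.4888, 0.0407, 0.1269]
tool_rot: [-0.965, -2.989, 0.001]
ft_force: [0.7, 0.4, -1.2]
grip_width: 0.246
```

Emit:
move_arm --pt "0 0 0.1" --pt "0 0 0.2" --pt "0 0 0.3" --pt "0 0 0.3" --turn '[-1.25,-1.25,-1.25,-1.25]' --jaw '[-1,-1,-1,-1]'

```text
time: 5.95
position: [0.4898, 0.0429, 0.119]
tool_rot: [-0.808, -3.036, 0.0]
ft_force: [0.2, -0.3, -1.0]
grip_width: 0.251
```

```bash
python3 -c "
from h import *
im=ctrl.get_image('side'); togo(.49,.04,.08,150.6)
m=[(np.round(d['rect']).tolist(),round(d['confidence'],2)) for d in ctrl.look_for('side','opener')];print(m)
s=ctrl.get_state();print(proj('side',s['position']))
u,v=proj('side',s['position'])[0].astype(int); cv2.imwrite('pics/s2.png',cv2.resize(im[v-70:v+50,u-80:u+80,::-1],None,fx=4,fy=4,interpolation=2))"
```

```text
dp [-0.05 -0.08  1.31] turn -0.08 pos [0.49   0.0429 0.1192] yaw 150.2 z-axis [ 0.  0. -1.] F [ 0.1  0.4 -1.7] grip 21.5 t 6.0
[([179.0, 183.0, 32.0, 9.0], 0.65), ([206.0, 143.0, 10.0, 24.0], 0.63), ([235.0, 196.0, 48.0, 50.0], 0.57)]
[[232.99844849 194.69901012]]
```

View pics/s2.png

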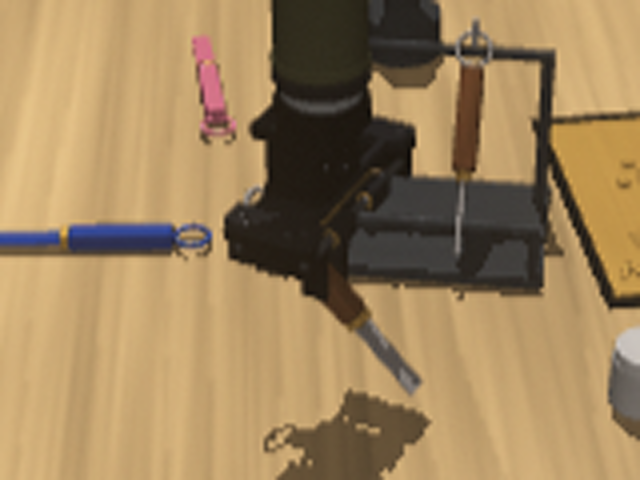

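Side view: the opener is held sloping, tip at crop pixel (415,388), clear of the bench. The scriber still hangs on its peg. Next I touch the tip down and let it pivot flat.

Emit:
move_arm --pt "0 0 0.5" --pt "0 0 1.0" --pt "0 0 1.2" --pt "0 0 1.3" --turn '[-0.08,-0.08,-0.08,-0.08]' --jaw '[-1,-1,-1,-1]'

```text
time: 6.45
position: [0.4897, 0.0429, 0.0798]
tool_rot: [-0.795, -3.039, 0.0]
ft_force: [0.1, 0.2, -1.5]
grip_width: 0.253
```

Emit:
move_arm --pt "0.05 0 0.15" --pt "0.2 0 0.4" --pt "0.4 0 0.65" --pt "0.55 0 0.9" --turn '[0,0,0,0]' --jaw '[-1,-1,-1,-1]' --grip_force 8

```text
time: 6.85
position: [0.4751, 0.0514, 0.0526]
tool_rot: [0.794, 3.039, 0.001]
ft_force: [0.1, 0.1, -0.2]
grip_width: 0.248
```

```bash
python3 -c "
from h import *
togo(.49,.04,.053,150.6)"
```

```text
dp [-0.62 -0.09 -0.01] turn 0.02 pos [0.4751 0.0514 0.0526] yaw 150.7 z-axis [ 0.  0. -1.] F [ 0.1  0.1 -0.2] grip 21.6 t 6.85
```

Emit:
move_arm --pt "0.15 0 0.3" --pt "0.25 0 0.55" --pt "0.35 0 0.8" --pt "0.4 0 1.0" --pt "0.45 0 1.15" --turn '[0,0,0,0,0]' --jaw '[-1,-1,-1,-1,-1]'

```text
time: 7.35
position: [0.4635, 0.0574, 0.0179]
tool_rot: [-0.795, -3.039, 0.0]
ft_force: [-0.1, 0.4, 0.6]
grip_width: 0.251
```

```bash
python3 -c "
from h import *
im=ctrl.get_image('side'); togo(.49,.04,.005,150.6)
s=ctrl.get_state()
u,v=proj('side',s['position'])[0].astype(int); cv2.imwrite('pics/s3.png',cv2.resize(im[v-40:v+50,u-60:u+60,::-1],None,fx=4,fy=4,interpolation=2))"
```

```text
dp [-1.07 -0.06  0.41] turn 0.02 pos [0.463  0.0574 0.0175] yaw 150.7 z-axis [-0.001 -0.001 -1.   ] F [-0.  -0.5 -0.5] grip 22.1 t 7.4
```

View pics/s3.png

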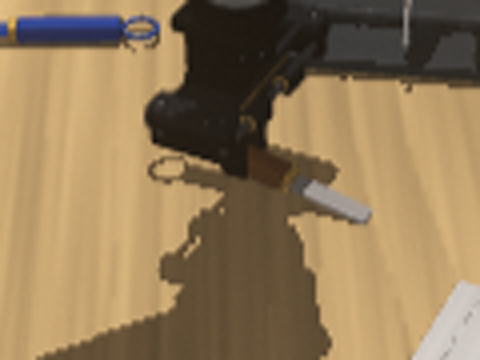

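The blade tip is on the bench at (365,215) and the opener is almost flat, as intended. I keep lowering gently and watch the force.

Emit:
move_arm --pt "0.03 0 0.15" --pt "0.05 0 0.28" --pt "0.05 0 0.36" --pt "0.05 0 0.36" --turn '[0,0,0,0]' --jaw '[-1,-1,-1,-1]'

```text
time: 7.8
position: [0.4623, 0.0582, 0.0075]
tool_rot: [-0.795, -3.039, 0.0]
ft_force: [0.3, -0.2, 0.1]
grip_width: 0.254
```

Emit:
move_arm --pt "0.0 0 0.06" --pt "0 0 0.1" --pt "0 0 0.1" --turn '[0,0,0]' --jaw '[-1,-1,-1]'

```text
time: 8.1
position: [0.4623, 0.0584, 0.0047]
tool_rot: [-0.795, -3.039, -0.0]
ft_force: [-0.6, 0.6, -0.2]
grip_width: 0.253
```

```bash
python3 -c "
from h import *
for i in range(3): togo(.49,.04,.005,150.6); ctrl.get_image('side')"
```

```text
dp [-1.1  -0.08 -0.01] turn 0.02 pos [0.4623 0.0584 0.0047] yaw 150.7 z-axis [-0.  0. -1.] F [-0.6  0.6 -0.2] grip 22.0 t 8.1
dp [-1.1  -0.08 -0.01] turn 0.02 pos [0.4625 0.0583 0.0047] yaw 150.7 z-axis [ 0.  0. -1.] F [-0.2 -0.4 -1.1] grip 22.1 t 8.15
dp [-1.1  -0.08 -0.01] turn 0.02 pos [0.4625 0.0582 0.0048] yaw 150.7 z-axis [ 0.  0. -1.] F [ 0.4  0.2 -0.5] grip 22.0 t 8.2
```

Emit:
move_arm --pt "0.0 0 0.05" --pt "0 0 0.1" --pt "0 0 0.1" --turn '[0,0,0]' --jaw '[-1,-1,-1]'

```text
time: 8.55
position: [0.4626, 0.0583, 0.0022]
tool_rot: [-0.795, -3.039, -0.0]
ft_force: [-1.6, -0.0, 4.4]
grip_width: 0.252
```

```bash
python3 -c "
from h import *
im=ctrl.get_image('side'); togo(.49,.04,.005,150.6)
s=ctrl.get_state();a=im
im2=ctrl.get_image('side')
u,v=proj('side',s['position'])[0].astype(int); cv2.imwrite('pics/s4.png',cv2.resize(im[v-30:v+40,u-40:u+60,::-1],None,fx=6,fy=6,interpolation=2))
for d in ctrl.masks_of('side','opener')[:4]: print(np.round(d['rect']),d['confidence'],cv2.minAreaRect(cv2.findNonZero(d['region'].astype(np.uint8))))
d=np.array([.871,-.491,0]);o=s['position'].copy();print([proj('side',np.r_[(o+d*k)[:2],.01]).round(1).tolist() for k in(.04,.119)])
"
```

```text
dp [-1.1  -0.08 -0.09] turn 0.02 pos [0.4626 0.0583 0.0022] yaw 150.7 z-axis [ 0.  0. -1.] F [-2.2 -0.5  4.9] grip 21.8 t 8.6
[173. 184.  46.   9.] 0.8 ((172.0, 183.0), (6.0, 48.0), 90.0)
[242. 222.  31.  12.] 0.67 ((240.95001220703125, 223.15000915527344), (32.88768768310547, 9.17060375213623), 18.434947967529297)
[207. 144.  10.  24.] 0.46 ((204.35134887695312, 144.1081085205078), (23.015857696533203, 6.247161865234375), 80.53767395019531)
[[[235.7, 221.1]], [[256.6, 227.6]]]
```

View pics/s4.png

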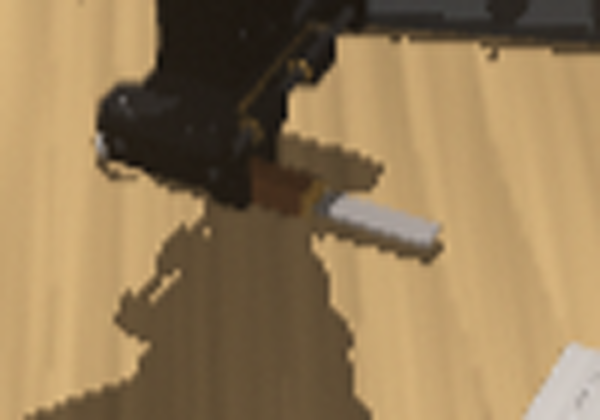

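The opener now lies flat with a uniform shadow under the blade, tip at (440,230). The 5 N of contact force shows it is seated. I let go and rise clear.

Emit:
move_arm --pt "0 0 0" --pt "0 0 0" --pt "0 0 0" --pt "0 0 0" --pt "0 0 0" --turn '[0,0,0,0,0]' --jaw '[-0.3,-0.1,0.1,0.1,0.1]'

```text
time: 9.2
position: [0.4624, 0.0582, 0.0017]
tool_rot: [0.795, 3.039, -0.0]
ft_force: [-0.1, 0.1, -0.2]
grip_width: 0.534
```

Emit:
move_arm --pt "0 0 -0.5" --pt "0 0 -1.5" --pt "0 0 -2.7" --pt "0 0 -3.4" --pt "0 0 -3.4" --turn '[0,0,0,0,0]' --jaw '[0.2,0.2,0.2,0.2,0.2]'

```text
time: 9.7
position: [0.4649, 0.0589, 0.1069]
tool_rot: [0.793, 3.034, 0.006]
ft_force: [0.5, 0.8, -0.3]
grip_width: 0.595
```

```bash
python3 -c "
from h import *
ctrl.get_image('side');ctrl.get_image('side')
a=ctrl.get_image('top');d1=ctrl.masks_of('top','opener');b=ctrl.get_image('side');d2=ctrl.masks_of('side','opener')
for n,D in(('top',d1),('side',d2)):
  for d in D[:4]:
    (c,wh,an)=cv2.minAreaRect(cv2.findNonZero(d['region'].astype(np.uint8))); print(n,round(d['confidence'],2),np.round(c,1),np.round(wh,1),back(n,c,.01).round(4))
togo(.46,.06,.1,150.6); s=ctrl.get_state()
u,v=proj('side',[.49,.045,.01])[0].astype(int);f=cv2.resize(b[v-45:v+45,u-60:u+60],(400,300),interpolation=2)
u,v=proj('top',[.49,.045,.01])[0].astype(int);g=cv2.resize(a[v-45:v+45,u-60:u+60],(400,300),interpolation=2)
cv2.imwrite('pics/s5.png',np.hstack([f,g])[:,:,::-1])
"
```

```text
top 0.9 [174.2 287.1] [11.1 64.2] [[0.2774 0.2819 0.01  ]]
top 0.85 [ 84.  255.3] [ 8.6 54.7] [[0.3812 0.5897 0.01  ]]
side 0.72 [232.1 220. ] [52.2  8.2] [[0.4855 0.0451 0.01  ]]
side 0.69 [203.9 143.9] [20.2  5.3] [[0.3831 0.5779 0.01  ]]
side 0.56 [172.5 183. ] [49.  6.] [[0.2666 0.2836 0.01  ]]
dp [0.07 0.03 0.08] turn 0.02 pos [0.4614 0.058  0.1025] yaw 150.7 z-axis [-0.002 -0.001 -1.   ] F [-0.2 -0.2 -0. ] grip 52.4 t 10.0
```

View pics/s5.png

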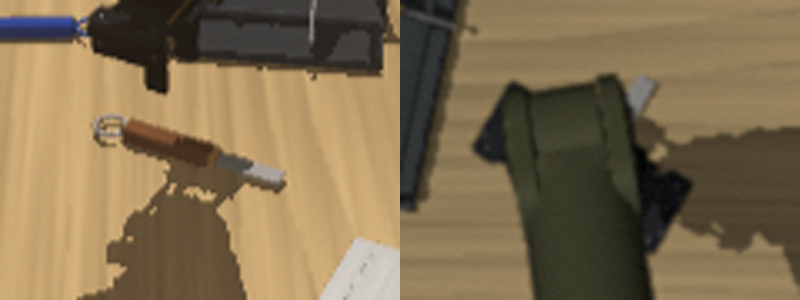

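The opener lies flat and free: ring at (110,128), tip at (283,182) in the left crop, with the gripper above it.

```bash
python3 -c "
from h import *
u,v=proj('side',[.49,.045,.01])[0].astype(int)
f=lambda a,b:(u-60+a/3.333,v-45+b/3.333)
r=back('side',f(110,128),.01)[0];t=back('side',f(283,182),.01)[0];h=back('side',f(217,160),.01)[0]
d=(t-r)[:2];L=np.hypot(*d);print(r,t,'len',L,'yaw',np.degrees(np.arctan2(d[1],d[0])))
o=(r*130+t*68)/198;print('origin',o, 'grip25',o+ (t-r)/L*.025)
s=ctrl.get_state();p=s['position'];print('TCP along axis from origin',(p-o)[:2]@d/L,'lateral',(d[0]*(p-o)[1]-d[1]*(p-o)[0])/L)
"
```

```text
[0.39565741 0.08772516 0.01      ] [ 0.56973267 -0.01101696  0.01      ] len 0.20013046662391973 yaw -29.56355733656617
origin [0.45544083 0.05381372 0.01      ] grip25 [0.47718606 0.041479   0.01      ]
TCP along axis from origin 0.0031321867462489436 lateral 0.00660944573511686
```

Emit:
move_arm --pt "-0.47 0 0.8" --pt "-0.47 0 2.0" --pt "-0.47 0 2.9" --pt "-0.47 0 3.3" --pt "-0.47 0 3.3" --turn '[0,0,0,0,0]' --jaw '[0.2,0.2,0.2,0.2,0.2]'

```text
time: 10.5
position: [0.4732, 0.0508, 0.003]
tool_rot: [-0.794, -3.036, 0.004]
ft_force: [-0.6, -1.1, 0.4]
grip_width: 0.6
```

Emit:
move_arm --pt "0 0 0" --pt "0 0 0" --pt "0 0 0" --pt "0 0 0" --pt "0 0 0" --turn '[0,0,0,0,0]' --jaw '[0.2,-1,-1,-1,-1]' --grip_force 60

```text
time: 11.0
position: [0.475, 0.0515, 0.0053]
tool_rot: [0.795, 3.039, 0.001]
ft_force: [-0.7, 1.0, 0.2]
grip_width: 0.323
```

Emit:
move_arm --pt "0 0 0" --pt "0 0 0" --pt "0 0 -0.5" --pt "0 0 -1.2" --pt "0 0 -1.6" --turn '[0,0,0,0,0]' --jaw '[-1,-1,-1,-1,-1]'

```text
time: 11.5
position: [0.4751, 0.0513, 0.0538]
tool_rot: [0.795, 3.038, 0.001]
ft_force: [-0.5, 0.3, -1.4]
grip_width: 0.247
```

```bash
python3 -c "
from h import *
ctrl.get_image('side'); ctrl.get_image('wrist'); im=ctrl.get_image('wrist');K,E,_=cam('wrist');np.savez('w3.npz',K=K,E=E);cv2.imwrite('pics/w3.png',im[:,:,::-1])
togo(.49,-.16,.048,150.6)
for t in('opener','punch_box','lid'): print(t,[(np.round(d['rect']).tolist(),round(d['confidence'],2)) for d in ctrl.look_for('wrist',t)][:3])
"
```

```text
dp [-3.88 -5.91  0.17] turn 0.02 pos [0.4752 0.0516 0.0532] yaw 150.7 z-axis [ 0.001  0.001 -1.   ] F [ 0.1  0.8 -1.3] grip 21.3 t 11.65
opener [([261.0, 156.0, 74.0, 274.0], 0.61), ([496.0, 110.0, 33.0, 219.0], 0.2)]
punch_box []
lid []
```

Emit:
move_arm --pt "-0.7 -1.2 0" --pt "-1.4 -2.4 0" --pt "-2.1 -3.6 0.1" --pt "-2.8 -4.8 0.13" --pt "-3.3 -5.7 0.13" --turn '[0,0,0,0,0]' --jaw '[-1,-1,-1,-1,-1]'

```text
time: 12.3
position: [0.4762, -0.149, 0.048]
tool_rot: [-0.798, -3.038, 0.002]
ft_force: [0.7, 0.3, -0.3]
grip_width: 0.246
```

```bash
python3 -c "
from h import *
ctrl.get_image('wrist'); ctrl.get_image('wrist');ctrl.get_image('wrist');togo(.468,-.16,.049,150.6); im=ctrl.get_image('wrist');K,E,_=cam('wrist');np.savez('w4.npz',K=K,E=E);cv2.imwrite('pics/w4.png',cv2.resize(im[:,:,::-1],(800,600),interpolation=2))
for t in('opener','punch_box','lid'): print(t,[(np.round(d['rect']).tolist(),round(d['confidence'],2)) for d in ctrl.look_for('wrist',t)][:3])
"
```

```text
dp [ 0.05 -0.46 -0.03] turn -0.04 pos [ 0.4762 -0.1487  0.0481] yaw 150.4 z-axis [-0.002 -0.001 -1.   ] F [ 0.   0.6 -1.3] grip 21.9 t 12.45
opener [([262.0, 157.0, 77.0, 274.0], 0.67)]
punch_box []
lid []
```

View pics/w4.png

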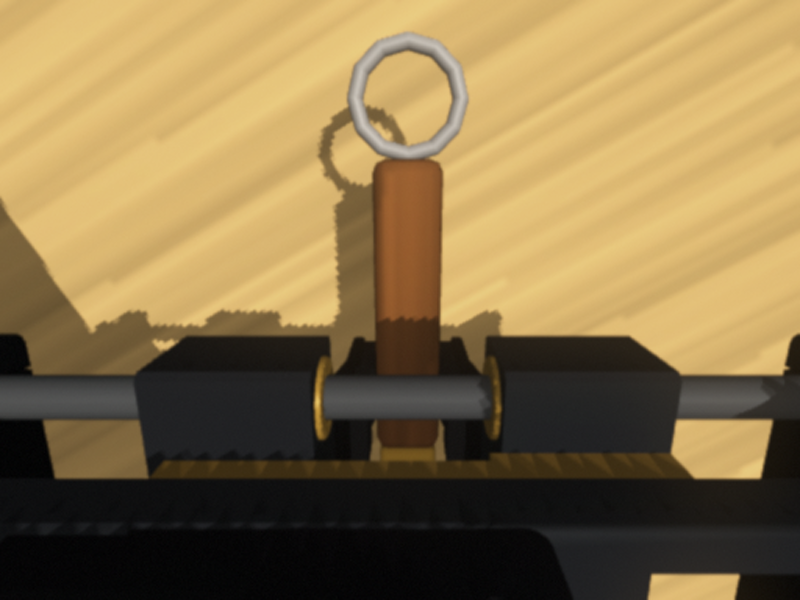

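The wrist view shows the opener straight in the jaws, ring centre at (408,95) and handle vertical in the image. The ring position gives the grip offset along the handle.

```bash
python3 -c "
from h import *
np.set_printoptions(precision=4,suppress=True)
z=np.load('w4.npz');ci=(z['K'],z['E'],0);s=ctrl.get_state();M=R.from_rotvec(s['tool_rot']).as_matrix();p=s['position'];print(p)
for h in(.050,.054,.058):
  r=back('',(408/1.5625,95/1.5625),h,ci)[0]; e=back('',(408/1.5625,161/1.5625),h+.01,ci)[0]; L=back('',(349/1.5625,95/1.5625),h,ci)[0];Rr=back('',(467/1.5625,95/1.5625),h,ci)[0]
  b=back('',(410/1.5625,448/1.5625),h+.01,ci)[0]
  print(h,'ring tool xyz',M.T@(r-p),'handle end',(M.T@(e-p))[0],'handle front',(M.T@(b-p))[0],'ring dia',np.hypot(*(L-Rr)[:2]))
"
```

```text
[ 0.4771 -0.1446  0.0483]
0.05 ring tool xyz [ 0.0927 -0.0013 -0.0016] handle end 0.07217744104413398 handle front -0.027591421989237735 ring dia 0.03759769736907274
0.054 ring tool xyz [ 0.0921 -0.0013 -0.0056] handle end 0.07206534058546671 handle front -0.025061247511714808 ring dia 0.036663794917145755
0.058 ring tool xyz [ 0.0914 -0.0013 -0.0096] handle end 0.07195324012679945 handle front -0.02253107303419193 ring dia 0.0357298924652188
```

```bash
python3 -c "
from h import *
togo(.4873,-.1702,.049,150.6)
ctrl.get_image('side');togo(.4873,-.1702,.049,150.6)
"
```

```text
dp [-0.71 -0.58 -0.02] turn 0.04 pos [ 0.4771 -0.1446  0.0483] yaw 150.8 z-axis [-0.001  0.001 -1.   ] F [ 0.5 -0.  -1.1] grip 21.4 t 12.65
dp [-0.71 -0.58 -0.02] turn 0.05 pos [ 0.4773 -0.1446  0.0485] yaw 150.8 z-axis [-0.001  0.001 -1.   ] F [ 0.3 -0.7 -1.5] grip 21.2 t 12.7
```

Emit:
move_arm --pt "-0.2 -0.3 0" --pt "-0.5 -0.58 0" --pt "-0.7 -0.58 0" --pt "-0.7 -0.58 0" --pt "-0.7 -0.58 0" --turn '[0,0,0,0,0]' --jaw '[-1,-1,-1,-1,-1]'

```text
time: 13.2
position: [0.4871, -0.1713, 0.0487]
tool_rot: [-0.794, -3.039, -0.0]
ft_force: [-0.7, 0.1, -0.6]
grip_width: 0.245
```

```bash
python3 -c "
from h import *
b=ctrl.get_image('side');b=ctrl.get_image('side')
togo(.4873,-.1702,.049,150.6);a=ctrl.get_image('top')
s=ctrl.get_state();p=s['position'];d=np.array([.871,-.491,0]);t=p+d*.106;t[2]=.0545
print('tip proj',proj('side',t),proj('top',t),'mouth',proj('side',[.5839,-.2247,.064]),proj('top',[.5839,-.2247,.064]))
u,v=proj('side',[.56,-.21,.05])[0].astype(int);f=cv2.resize(b[v-30:v+30,u-40:u+40],(800,600),interpolation=2)[:,:400]
f=cv2.resize(b[v-30:v+30,u-25:u+15],(400,600),interpolation=2);print('side crop',u-25,v-30)
u,v=proj('top',[.56,-.21,.05])[0].astype(int);g=cv2.resize(a[v-30:v+30,u-20:u+20],(400,600),interpolation=2);print('top crop',u-20,v-30)
cv2.imwrite('pics/s6.png',np.clip(np.hstack([f,g])[:,:,::-1]*1.4,0,255).astype(np.uint8))
"
```

```text
dp [ 0.    0.03 -0.01] turn 0.03 pos [ 0.4869 -0.1711  0.0487] yaw 150.7 z-axis [-0.  0. -1.] F [-0.7  0.2 -0.6] grip 21.1 t 13.3
tip proj [[267.61839203 264.98454249]] [[326.25522086 195.92262609]] mouth [[269.34664082 262.95039153]] [[327.11917044 194.14096272]]
side crop 235 233
top crop 302 171
```

View pics/s6.png

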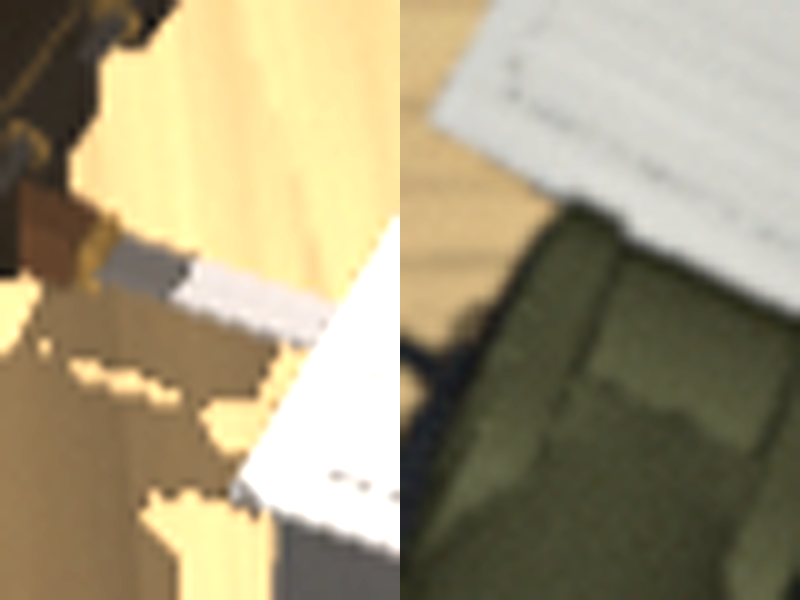

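The blade tip at crop pixel (330,322) lies right at the lid's front edge, at mid-width of the gap. I now insert about 14 mm and check the force.

Emit:
move_arm --pt "-0.15 0 0" --pt "-0.3 0 0" --pt "-0.42 0 0" --pt "-0.45 0 0" --pt "-0.45 0 0" --turn '[0,0,0,0,0]' --jaw '[-1,-1,-1,-1,-1]'

```text
time: 13.85
position: [0.499, -0.1785, 0.0488]
tool_rot: [-0.795, -3.039, 0.0]
ft_force: [-0.7, 0.0, -1.3]
grip_width: 0.243
```

```bash
python3 -c "
from h import *
togo(.4915,-.1726,.049,150.6)
ctrl.get_image('side');togo(.4915,-.1726,.049,150.6)
d=ctrl.masks_of('side','opener')
for i in d[:4]: print(np.round(i['rect'],1),round(i['confidence'],2))
d=ctrl.masks_of('side','lid')
for i in d[:2]: print(np.round(i['rect'],1),round(i['confidence'],2))
"
```

```text
dp [ 0.31  0.05 -0.01] turn 0.02 pos [ 0.499  -0.1785  0.0488] yaw 150.7 z-axis [-0. -0. -1.] F [-0.7  0.  -1.3] grip 21.2 t 13.85
dp [ 0.31  0.05 -0.01] turn 0.02 pos [ 0.4988 -0.1784  0.0488] yaw 150.7 z-axis [-0. -0. -1.] F [ 0.4 -0.8 -0.8] grip 21.3 t 13.9
[253.4 259.5  29.2  13.7] 0.57
[174.4 181.7  46.1   7.2] 0.56
[312.9 217.9  19.3  24.1] 0.22
[289.7 272.   63.4  50.6] 0.9
```

Emit:
move_arm --pt "0 0 -0.15" --pt "0 0 -0.35" --pt "-0.03 0 -0.55" --pt "-0.06 0 -0.75" --pt "-0.06 0 -0.87" --turn '[0,0,0,0,0]' --jaw '[-1,-1,-1,-1,-1]'

```text
time: 14.5
position: [0.5006, -0.1792, 0.0756]
tool_rot: [0.795, 3.039, 0.0]
ft_force: [-0.0, 0.4, -3.0]
grip_width: 0.251
```

```bash
cat > lid.py <<'E'
from h import *
im=ctrl.get_image('side'); c,s=np.cos(-.5125),np.sin(-.5125)
B=lambda x,y,z:np.array([.6484+c*x-s*y,-.261+s*x+c*y,z])
s_=ctrl.get_state();print('pos',s_['position'].round(4),'F',np.round(s_['ft_force'],1),'T',np.round(s_['torque'],2),'grip',round(s_['grip_width']*87,1),'t',round(s_['time'],2))
q=ctrl.masks_of('side','lid')
if q:
    g=q[0]['region']; print('lid',np.round(q[0]['rect'],1),round(q[0]['confidence'],2))
    best=[]
    for t in np.arange(0,101,2):
        a=np.radians(t); P=[B(.06-r*np.cos(a)+h*np.sin(a),y,.06+r*np.sin(a)+h*np.cos(a)) for r in(0,.134) for y in(-.082,.082) for h in(0,.004)]
        m=np.zeros((384,512),np.uint8); cv2.fillConvexPoly(m,cv2.convexHull(proj('side',P).astype(np.float32)).astype(np.int32),1); m=m>0
        best.append(((m&g).sum()/(m|g).sum(),t))
    print('angle fit',[(round(float(a),2),int(b)) for a,b in sorted(best)[::-1][:4]])
E
python3 lid.py
```

```text
pos [ 0.501  -0.1794  0.0761] F [-0.6  0.8 -1.5] T [ 0.08  0.33 -0.03] grip 21.4 t 14.55
lid [290.6 268.8  61.   60.3] 0.87
angle fit [(0.95, 10), (0.95, 8), (0.94, 12), (0.93, 6)]
```

Emit:
move_arm --pt "-0.09 0 -0.35" --pt "-0.22 0 -0.69" --pt "-0.37 0 -1.01" --pt "-0.47 0 -1.2" --pt "-0.55 0 -1.33" --turn '[0,0,0,0,0]' --jaw '[-1,-1,-1,-1,-1]'

```text
time: 15.1
position: [0.5155, -0.1875, 0.1158]
tool_rot: [0.795, 3.038, 0.0]
ft_force: [-2.0, 1.2, -1.3]
grip_width: 0.244
```

```bash
python3 lid.py
```

```text
pos [ 0.5159 -0.1877  0.1161] F [-1.3  0.1 -1.3] T [ 0.02  0.27 -0.02] grip 21.6 t 15.15
lid [293.1 264.7  53.6  69. ] 0.76
angle fit [(0.93, 32), (0.92, 34), (0.92, 36), (0.92, 30)]
```

Emit:
move_arm --pt "-0.2 0 -0.29" --pt "-0.43 0 -0.57" --pt "-0.69 0 -0.81" --pt "-0.96 0 -1.04" --pt "-1.25 0 -1.24" --turn '[0,0,0,0,0]' --jaw '[-1,-1,-1,-1,-1]'

```text
time: 15.7
position: [0.5485, -0.2061, 0.1529]
tool_rot: [0.794, 3.039, 0.0]
ft_force: [-1.6, 1.0, -0.7]
grip_width: 0.248
```

```bash
python3 lid.py
```

```text
pos [ 0.5502 -0.207   0.1539] F [ 0.9  0.4 -0.6] T [-0.03  0.07  0.03] grip 21.3 t 15.75
lid [301.  259.9  39.7  73.9] 0.98
angle fit [(0.95, 58), (0.94, 56), (0.9, 54), (0.89, 60)]
```

Emit:
move_arm --pt "-0.3 0 -0.17" --pt "-0.61 0 -0.33" --pt "-0.94 0 -0.47" --pt "-1.27 0 -0.57" --pt "-1.6 0 -0.65" --turn '[0,0,0,0,0]' --jaw '[-1,-1,-1,-1,-1]'

```text
time: 16.3
position: [0.5902, -0.2295, 0.1717]
tool_rot: [-0.795, -3.039, 0.0]
ft_force: [-2.2, 0.4, -2.9]
grip_width: 0.247
```

```bash
python3 lid.py
```

```text
pos [ 0.5916 -0.2304  0.172 ] F [ 1.2  0.5 -1.3] T [-0.01 -0.05 -0.02] grip 21.6 t 16.35
lid [311.6 258.1  23.   69.3] 0.86
angle fit [(0.84, 82), (0.78, 80), (0.77, 84), (0.72, 78)]
```

Emit:
move_arm --pt "-0.15 0 -0.02" --pt "-0.3 0 -0.03" --pt "-0.42 0 -0.03" --pt "-0.5 0 -0.03" --pt "-0.5 0 -0.03" --turn '[0,0,0,0,0]' --jaw '[-1,-1,-1,-1,-1]'

```text
time: 16.9
position: [0.6029, -0.2366, 0.1725]
tool_rot: [0.795, 3.039, -0.0]
ft_force: [-0.4, -0.0, -1.0]
grip_width: 0.246
```

```bash
python3 lid.py
```

```text
pos [ 0.6028 -0.2365  0.1725] F [ 0.5  0.2 -0.6] T [-0.01  0.01  0.  ] grip 21.4 t 16.95
lid [314.2 262.4  25.2  76.7] 0.61
angle fit [(0.87, 88), (0.84, 90), (0.76, 86), (0.71, 92)]
```

Emit:
move_arm --pt "0.3 0 0" --pt "1.3 0 0" --pt "2.6 0 0" --pt "3.9 0 0" --pt "5.0 0 0" --turn '[0,0,0,0,0]' --jaw '[-1,-1,-1,-1,-1]'

```text
time: 17.5
position: [0.4694, -0.1618, 0.1719]
tool_rot: [-0.794, -3.039, -0.001]
ft_force: [0.6, 1.0, 0.6]
grip_width: 0.246
```

Emit:
move_arm --pt "0.5 1.2 0.3" --pt "1.1 2.5 0.8" --pt "1.8 3.8 1.4" --pt "2.5 5.0 2.0" --pt "3.1 5.9 2.6" --turn '[0,0,0,0,0]' --jaw '[-1,-1,-1,-1,-1]'

```text
time: 18.0
position: [0.4766, 0.0399, 0.0942]
tool_rot: [0.791, 3.04, 0.003]
ft_force: [-0.4, -0.9, 0.2]
grip_width: 0.246
```

```bash
python3 lid.py; python3 -c "
from h import *
ctrl.get_image('wrist');ctrl.get_image('wrist');togo(.475,.05,.012,150.6); im=ctrl.get_image('wrist');K,E,_=cam('wrist')
s=ctrl.get_state();M=R.from_rotvec(s['tool_rot']).as_matrix()
q=ctrl.masks_of('wrist','opener')
for d in q[:1]:
  ys,xs=np.nonzero(d['region']);top=ys.min();print(np.round(d['rect'],1),round(d['confidence'],2))
  w=[np.ptp(xs[ys==y])+1 for y in range(top,top+80)];print('ring max width',max(w[:60]),'top row',top)
print([proj('',s['position']+M@np.array([.092+19e-3,y,-.0055-z]),(K,E,0)).round(1).tolist() for y in(0,) for z in(-.01,0,.01)])
"
```

```text
pos [0.4737 0.0453 0.0911] F [-1.8  5.3 -2.3] T [0.37 0.16 0.03] grip 21.6 t 18.05
lid [312.8 261.8  21.2  74. ] 0.85
angle fit [(0.82, 90), (0.79, 88), (0.69, 92), (0.69, 86)]
dp [0.25 0.35 2.74] turn 0.04 pos [0.4764 0.0372 0.0942] yaw 150.8 z-axis [-0.001 -0.    -1.   ] F [ 0.3 -0.8  0.4] grip 21.4 t 18.2
[261.2 154.5  74.9 273.3] 0.76
ring max width 79 top row 20
[[[260.3, 24.6]], [[260.3, 18.7]], [[260.3, 11.8]]]
```

Emit:
move_arm --pt "0.1 0.1 0.8" --pt "0.2 0.3 1.6" --pt "0.25 0.35 2.2" --pt "0.25 0.35 2.55" --pt "0.25 0.35 2.7" --turn '[0,0,0,0,0]' --jaw '[-1,-1,-1,-1,-1]'

```text
time: 18.8
position: [0.4758, 0.0484, 0.0131]
tool_rot: [-0.798, -3.038, 0.001]
ft_force: [-0.1, 0.2, -0.9]
grip_width: 0.248
```

Emit:
move_arm --pt "0 0 0.1" --pt "0 0 0.18" --pt "0 0 0.24" --pt "0 0 0.24" --pt "0 0 0.24" --turn '[0,0,0,0,0]' --jaw '[-1,-1,-1,-1,-1]' --grip_force 10

```text
time: 19.3
position: [0.4761, 0.0497, 0.0066]
tool_rot: [0.795, 3.039, 0.001]
ft_force: [0.4, -1.1, -0.3]
grip_width: 0.251
```

```bash
python3 -c "
from h import *
togo(.475,.05,.003,150.6);ctrl.get_image('side');togo(.475,.05,.003,150.6)"
```

```text
dp [ 0.04 -0.01  0.12] turn 0.02 pos [0.4761 0.0497 0.0066] yaw 150.7 z-axis [ 0.001  0.    -1.   ] F [ 0.4 -1.1 -0.3] grip 21.8 t 19.3
dp [ 0.03 -0.01  0.12] turn 0.02 pos [0.4761 0.0498 0.0066] yaw 150.7 z-axis [ 0.001  0.    -1.   ] F [ 0.2  0.4 -1. ] grip 21.6 t 19.35
```

Not yet in contact, so I lower in small steps until the force shows it is seated.

Emit:
move_arm --pt "0 0 0.04" --pt "0 0 0.08" --pt "0 0 0.1" --pt "0 0 0.1" --turn '[0,0,0,0]' --jaw '[-1,-1,-1,-1]'

```text
time: 19.75
position: [0.4762, 0.0497, 0.0047]
tool_rot: [-0.795, -3.039, -0.001]
ft_force: [-5.5, -0.2, 12.3]
grip_width: 0.254
```

Emit:
move_arm --pt "0 0 0.03" --pt "0 0 0.05" --pt "0 0 0.05" --turn '[0,0,0]' --jaw '[-1,-1,-1]'

```text
time: 20.05
position: [0.4766, 0.0495, 0.0034]
tool_rot: [0.795, 3.039, 0.001]
ft_force: [-2.9, -1.3, 11.9]
grip_width: 0.248
```

Emit:
move_arm --pt "0 0 0" --pt "0 0 0" --pt "0 0 0" --pt "0 0 0" --pt "0 0 0" --turn '[0,0,0,0,0]' --jaw '[-0.4,-0.2,0,0.1,0.2]'

```text
time: 20.55
position: [0.4757, 0.0497, 0.0016]
tool_rot: [-0.795, -3.039, 0.0]
ft_force: [-0.2, 1.2, -0.9]
grip_width: 0.55
```

Emit:
move_arm --pt "0 0 -0.5" --pt "0 0 -1.5" --pt "0 0 -2.8" --pt "0 0 -4.2" --pt "0 0 -5.2" --turn '[0,0,0,0,0]' --jaw '[0.3,0.3,0.3,0.3,0.3]'

```text
time: 21.05
position: [0.4765, 0.0497, 0.1604]
tool_rot: [0.795, 3.037, 0.002]
ft_force: [1.3, 0.5, 0.8]
grip_width: 0.648
```

Emit:
move_arm --pt "1 0 -0.5" --pt "2 0 -1" --pt "2.5 0 -1" --pt "2.5 0 -1" --pt "2.5 0 -1" --turn '[0,0,0,0,0]' --jaw '[0.3,0.3,0.3,0.3,0.3]'

```text
time: 21.55
position: [0.4107, 0.0861, 0.1877]
tool_rot: [0.794, 3.039, 0.0]
ft_force: [-0.3, 0.0, -0.3]
grip_width: 0.653
```

```bash
python3 lid.py; python3 -c "
from h import *
b=ctrl.get_image('side');a=ctrl.get_image('side')
cv2.imwrite('pics/end.png',cv2.resize(b[100:384,120:420,::-1],(800,600*0+757))[:600])
for n in ('side','top'):
  ctrl.get_image(n)
  for t in('opener','scriber','hammer','wax_tin'): print(n,t,[(np.round(d['rect']).astype(int).tolist(),round(d['confidence'],2)) for d in ctrl.look_for(n,t)][:4])
"
```

```text
pos [0.4109 0.0858 0.1876] F [ 0.4 -0.2 -0.2] T [-0.01  0.02 -0.02] grip 56.5 t 21.6
lid [314.5 263.4  24.3  73.5] 0.73
angle fit [(0.88, 88), (0.83, 90), (0.77, 86), (0.71, 92)]
side opener [([232, 221, 53, 21], 0.6), ([176, 183, 56, 8], 0.54)]
side scriber [([269, 161, 10, 43], 0.49)]
side hammer [([235, 351, 95, 67], 0.72), ([293, 272, 63, 76], 0.55), ([252, 162, 74, 77], 0.37)]
side wax_tin [([232, 220, 46, 20], 0.7), ([314, 216, 20, 26], 0.66)]
top opener [([85, 256, 51, 7], 0.84), ([176, 287, 14, 66], 0.58), ([251, 217, 20, 29], 0.52)]
top scriber [([172, 174, 32, 15], 0.65)]
top hammer [([401, 229, 49, 67], 0.61)]
top wax_tin [([252, 145, 24, 17], 0.87)]
```

View pics/end.png

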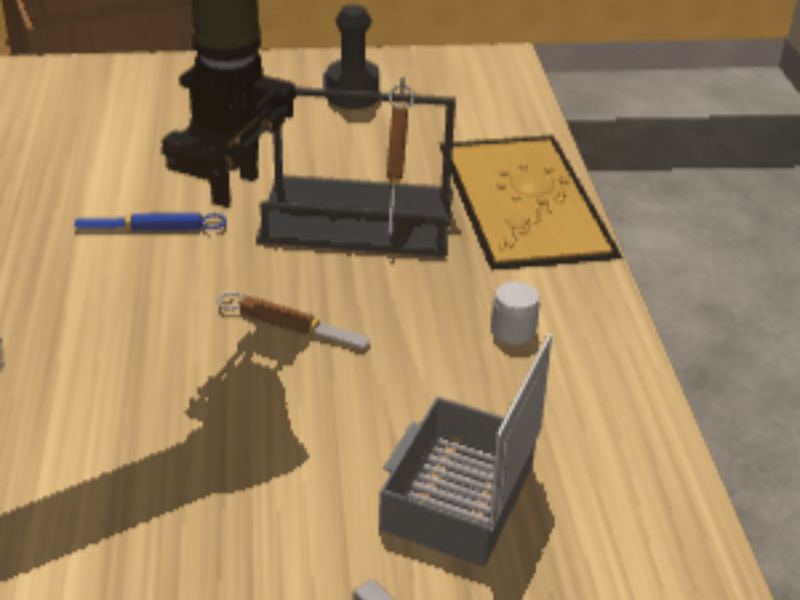

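The final view shows the lid standing upright with its top edge at (548,340). The opener lies flat and free at (295,320), the scriber is on its peg at (398,140), and the tin and hammer have not moved. I hand in now.

```bash
python3 -c "
from h import *
print(ctrl.close_job())"
```

```text
the job is handed in; nothing more can be done
None
```

The punch box is open, and I handed the job in at about 22 s of the 58 s allowed. I lifted the opener off its peg, laid it flat on the bench, let go and gripped it again. I then slid the blade under the lip, levered the lid up, and laid the opener back down flat.

**Lid:** it stands at about 88–90° by silhouette fit in the side view. It held there after the blade was withdrawn.

**Opener:** it lies flat and free on the bench. I pressed it gently until it touched the bench (about 5 N, later 12 N) before each release.

**Other things:** the scriber still hangs on its peg, and the hammer and wax tin are at their starting pixels to within the detectors' scatter. The blue and pink look-alikes were not touched.

**Forces:** the readings I took stayed at about 13 N or below.

**Checks that disagreed:**
- The first wrist picture was about 10 mm off because the arm was still settling. I repeated it with the arm still.
- The top and side cameras differed by 3–9 mm at bench level.
- In the final checks the detector also labelled the opener "wax_tin" once. The view itself shows it is the opener.

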